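# Turn a sighting compass by its edge and latch it in its travel dock

### The job

Move the brass sighting compass from the white foam cradle to the open turning seat of the grey travel dock, and set it down and let go there with its flat still turned well away from the bay. Turn it in the seat until the flat squarely faces the marked end wall of the bay, then slide it along the floor under the hinged catch, lifting the catch with the compass's own edge and never with the gripper, until it is fully home and the catch has dropped behind it. Do not tip the compass, and leave the other things where they are.

Things in the scene. Friction and masses are not known exactly. Their poses are not given: they have to be found in the camera images.
- compass: Sighting compass, loose, 0.2 to 0.4 kg: brass, round, 66 mm across, 24 mm high, with one flat cut in its rim and a small sight block standing on top at the rim. Origin: centre of the underside. x points at the middle of the flat, y at the sight (90 degrees counter-clockwise from the flat, seen from above), z up. It starts in the cradle, the flat facing within 30 degrees of a side wall.
- flat (a point): Middle of the compass's flat: 25 mm from its centre, 12 mm above its underside. The flat is 43 mm wide and full height.
- sight (a point): Middle of the sight block, 25.5 mm from the compass's centre, 31 mm above its underside. The block is 12 mm wide (along the compass's x), 13 mm radially and 14 mm high, from 24 to 38 mm above the underside; rigid with the body, it may be pushed sideways or pinched.
- cradle: White foam cradle, fixed: a floor 10 mm above the table between two walls, 18 mm high above that floor, 68 mm apart, running along its x axis, 110 mm long, open at both ends. There is room for fingers only at the open ends (along x). Origin: on the table under its middle.
- dock: Travel dock of slippery grey plastic (friction about 0.2), fixed, 230 x 110 mm, floor 10 mm above the table. Origin: on the table under the turning seat's middle; x runs from the seat into the bay, z up. Two side walls along x (inner faces at y = +-36 mm, 12 mm thick, 18 mm high above the floor) from x = -50 to 154 mm. The end wall, same height, with a white line as its mark, has its face at x = 144 mm.
- seat (a point): Middle of the turning seat, on the dock's floor; axes as the dock's. Behind it a sill 10 mm high above the floor and 10 mm thick, across the full width, has its face 34.5 mm from this point and stops the compass from moving back; a finger at the compass's rear must stay above the sill. Nothing but the catch stops it from moving forward.
- bay (a point): Where the centre of the compass's underside lies when home, on the dock's floor, 117 mm from the seat; axes as the dock's. There is 2 mm of play either way along x, and only with the flat facing the end wall: any other way round the compass is too long and the catch cannot drop.
- catch: Aluminium gravity catch, 50 g: an arm 12 mm wide over the middle of the bay, its underside 30 mm above the floor, hinged at its origin (dock x = 166 mm, 34 mm above the floor, axis along y). Its tongue hangs to 16 mm above the floor at dock x = 79 to 82 mm; a ramp rises from there to 27 mm at x = 62 mm. The compass's top edge slides under the ramp, lifting it easily; it falls by its weight.
- catch_tip (a point): Lower rear edge of the catch's tongue; 26 mm above the table at rest (dropped), 34 mm while it rides on the compass.
- tin_a: Bystander: round steel tin, 62 mm across, 26 mm high, beyond the cradle. Origin under its middle.
- tin_b: Bystander: round brass tin, 58 mm across, 22 mm high, beside the dock. Origin under its middle.
- case_c: Bystander: oblong steel case, 60 x 45 x 22 mm, on the dock's other side. Origin under its middle.
- tape_a: Bystander: tall yellow tape roll, 90 mm across, 48 mm high. Origin under its middle.
- tape_b: Bystander: low pale tape roll, 100 mm across, 24 mm high. Origin under its middle.
- jar: Bystander: small jar, 40 mm across, 60 mm high. Origin under its middle.
- brush: Bystander: hand brush lying on the table. Origin under its middle.
Mind the look-alikes: they are no part of the job. Leave any blue or green look-alike of the compass alone.

How it is judged:
On the way, in this order (a step that is already met when the one before it is completed fails the run):
1. the compass lies in the turning seat, let go, its flat still turned at least 33 degrees away from the bay (y of compass in the frame of seat between -0.012 and 0.012 m and z of compass in the frame of seat between -0.003 and 0.004 m and x of compass in the frame of seat between -0.012 and 0.022 m and angle between compass's own z axis and vertical below 0.1 rad and contact force between the fingers and compass below 0.2 N and (angle between the x axis of compass and the x axis of dock, either way round above 0.58 rad or y of sight in the frame of dock below 0 m)), for 0.2 s.
2. in the seat, the compass is turned until its flat faces the bay's end wall within 12 degrees (y of compass in the frame of seat between -0.012 and 0.012 m and z of compass in the frame of seat between -0.003 and 0.004 m and x of compass in the frame of seat between -0.012 and 0.022 m and angle between compass's own z axis and vertical below 0.1 rad and angle between the x axis of compass and the x axis of dock, either way round below 0.21 rad and y of sight in the frame of dock above 0.02 m), for 0.2 s.
3. the compass, flat on the dock's floor, lifts the catch with its own edge (contact force between compass and catch above 0.05 N and height (world z) of catch_tip above 0.029 m and z of compass in the frame of seat below 0.005 m and x of compass in the frame of seat above 0.03 m), for 0.05 s.
At the end, for the whole second after the job is handed in: the compass rests flat on the floor of the bay, within 5 mm of its home point along the dock and 6 mm across, its flat facing the end wall within 8 degrees, let go and at rest, and the catch has dropped behind it (tongue tip within 1.5 mm of its rest height) (x of compass in the frame of bay between -0.005 and 0.005 m and y of compass in the frame of bay between -0.006 and 0.006 m and z of compass in the frame of bay between -0.003 and 0.003 m and angle between the x axis of compass and the x axis of dock, either way round below 0.14 rad and y of sight in the frame of dock above 0.02 m and angle between compass's own z axis and vertical below 0.05 rad and height (world z) of catch_tip below 0.0275 m and linear speed of compass below 0.01 m/s and contact force between the fingers and compass below 0.1 N); the robot touches nothing.
It fails at once if the robot touches the catch (contact force between any of the fingers, the arm and catch above 0.5 N).
It fails at once if the compass is tipped by more than 30 degrees (angle between compass's own z axis and vertical above 0.52 rad).
It fails at once if another thing is moved by more than 30 mm (distance of any of tin_a, tin_b, case_c, tape_a, tape_b, jar, brush from where it was at the start of the episode above 0.03 m).
It also fails if it takes over 61 s, if anything falls off the work surface, if the arm or the gripper's body presses on something with over 40 N, if the wrist force passes 120 N, or if a joint passes its speed limit or range.

### The arm

A 7-joint arm with a two-finger parallel gripper is mounted at the origin on the work surface. World frame = base frame: x ahead of the robot, y to its left, z up, the work surface at z = 0. Lengths are in m, angles in rad, forces in N, time in s.
With the tool pointing down it reaches from about 0.425 to 0.875 m from the base axis. Payload 4.7 kg.
Tool frame: the origin (TCP) lies on the mounting face of the last link; the fingertips stand 182 mm ahead of it and the grasp point (between the pads) lies 164 mm ahead of it (ctrl.finger_overhang is the distance from the TCP to the fingertips, in m); z points along the fingers, y is the line along which they close (so a half turn about z gives the same grasp; the last joint's range is limited). The gripper opens to 87 mm and grips with 3 to 60 N. Pads are 19 mm wide; open, the fingers measure 117 mm over their backs; the gripper's body (75 mm by 190 mm) begins 51 mm behind the grasp point.
Start: joints at [1.214, 0.321, -0.07, 1.45, 0.023, 1.371, -0.057], TCP at [0.236, -0.606, 0.405] pointing down, gripper open.
Joint ranges: [-2.86, 2.86], [-0.3, 2.09], [-1.38, 1.24], [0.06, 2.45], [-1.56, 4.7], [0.09, 2.05], [-2.69, 2.69]. Speed limits (rad/s): [2.57, 2.57, 3.14, 3.14, 3.14, 3.14, 3.14].

### API

Orientations are given as a rotation vector (axis times angle).
In Python, from bench import ctrl gives the robot as it stands.
- The arm moves only by the shell command python3 -m jog 'ROWS' [FORCE]. ROWS is a JSON object of lists of equal length, an entry for each row: "translation": the shift along the tool's x, y, z as a fraction of full scale, a list of three; "yaw": the turn about the tool's z as a fraction of full scale; "jaw": the closure, from 0 (fully open) to 1 (shut). In form: {"translation": [[dx, dy, dz], ...], "yaw": [yaw, ...], "jaw": [jaw, ...]}. A call has 1 to 8 rows; each row is the pose to reach, as a shift and turn from the pose commanded when the call began, along the tool's axes at that moment, turning the shorter way round; what a row does not reach only later rows make up. Full scale, the value 1, is 0.2 m for a shift and 180 degrees for a turn. A row lasts 1/8 s, in which the tool goes at most 62.5 mm and 10.7 degrees, less where a joint would pass 70% of its speed; a pose out of reach is approached as far as the arm can. A call with a number of a shift or a turn outside -1 to 1 is refused whole. A call with a gripper value outside its range is refused whole. The fingers move at their own pace and stop on an object; FORCE is the grip in N (left out, the last holds). Time passes only in rows, so rows that repeat a pose let the fingers close. It gives the time, the measured TCP pose, the force, the opening and the grip force at its end, in the units of the state.
- ctrl.get_state(): the state, without advancing time (a new reading comes with each control period).
- ctrl.get_image(name): name is "scene" or "top" or "wrist"; returns a dict with "pixels" (420x560x3 uint8, blue, green, red), "fx", "fy", "cx", "cy" (pixels), "k1" (the pictures are not rectified: a ray, as slopes to the right and down, at radius r is drawn at 1 + k1 r^2 times it, then the intrinsics apply), "R" (3x3) and "t" (3): a world point X has camera coordinates R X + t; the wrist camera has in their place "mount" (4x4, takes a point from camera to tool coordinates, whose origin is the TCP and whose axes are the flange's). Camera axes: x right, y down, z forward; pixel columns grow to the right and rows downward; lengths in m; the calibration is good to about 2 mm. A picture is of the moment at which its call begins: read the wrist's pose just before it. There is no depth.
- ctrl.close_job(): hands the job in; it is judged then, once.
Trained networks look in a picture, given as the dict that the camera call returned (one of the last four; its "shot" number tells which), for a name from the list of things; names that differ only in an ending like _2 or _b are one class to them, and where a whole thing is asked for, a point or a joint stands for the part that bears it (a point fixed in the world has none). Each returns a list of dicts, best first, with "p" (0 to 1); they miss things now and then, are a little off and sometimes report something else, mostly with a low value. They report only what shows in the picture. A call takes as long as a camera call. They do not tell look-alikes from the thing itself.
- ctrl.silhouettes(label, picture): "region" (420x560 bool, what is visible of it) and "at" ([column, row] in pixels, amid what is visible of it).
The state is a dict: "time": time; "joint_positions": joint angles; "qd": joint speeds; "joint_torque": joint torques, N m; "position": TCP position; "tool_rot": TCP orientation; "ft_force": force on the tool from outside, world axes, zero at the start; "torque": the same for the moment, N m; "grip_width": opening from 0.0 (shut) to 1.0 (fully open); "grip_force": force on a finger pad.
Only numpy, scipy, OpenCV 4.12 (cv2) and the standard library are available. Lean on these libraries where they do the work, as an engineer would, in place of code of your own. Each camera call takes 0.05 s, during which the arm holds its last target. There are 200 camera calls.

## Working session

There is one attempt and no reset: what is moved stays moved. The work goes in short steps, Python scripts to look and compute and a shell command to move; the robot and the scene stay as the last step left them, time stands still between calls to the robot, and variables do not carry over. Pictures are saved under pics/ and viewed, at most 10 in all, crops included, and the job is handed in when it is done.

```bash
mkdir -p pics; ls
cat > h.py <<'E'
import numpy as np, cv2
from scipy.spatial.transform import Rotation as Rn
from bench import ctrl
def shot(n):
    s=ctrl.get_state(); im=ctrl.get_image(n)
    if n=="wrist":
        T=np.eye(4);T[:3,:3]=Rn.from_rotvec(s["tool_rot"]).as_matrix();T[:3,3]=s["position"]
        M=T@np.array(im["mount"]); im["_R"]=M[:3,:3].T; im["_t"]=-M[:3,:3].T@M[:3,3]
    else: im["_R"]=np.array(im["R"]);im["_t"]=np.array(im["t"])
    return im
def ray(im,px):
    px=np.atleast_2d(np.asarray(px,float))
    d=np.c_[(px[:,0]-im["cx"])/im["fx"],(px[:,1]-im["cy"])/im["fy"]]; u=d.copy()
    for _ in range(20): u=d/(1+im["k1"]*(u**2).sum(1,keepdims=True))
    return np.c_[u,np.ones(len(u))]@im["_R"], -im["_R"].T@im["_t"]
def world(im,px,z):
    v,c=ray(im,px); return c+v*((z-c[2])/v[:,2:3])
def proj(im,X):
    X=np.atleast_2d(X)@im["_R"].T+im["_t"]; u=X[:,:2]/X[:,2:]
    u=u*(1+im["k1"]*(u**2).sum(1,keepdims=True))
    return np.c_[u[:,0]*im["fx"]+im["cx"],u[:,1]*im["fy"]+im["cy"]]
E
python3 - <<'E'
from h import *
for n in ("top","scene"):
    im=shot(n); cv2.imwrite(f"pics/{n}0.png",im["pixels"])
    print(n,-im["_R"].T@im["_t"])
    for l in ("compass","sight","cradle","dock","catch","tin_a","case_c","tape_a"):
        for r in ctrl.silhouettes(l,im)[:3]:
            print(l,round(r["p"],2),np.round(r["at"]),r["region"].sum(),np.round(world(im,r["at"],.02)[0],3))
print(ctrl.get_state()["position"],ctrl.get_state()["tool_rot"])
E
```

```text
pics
top [0.46374416 0.06323304 1.31204551]
compass 0.65 [344. 239.] 368 [ 0.485 -0.127  0.02 ]
compass 0.62 [388. 232.] 432 [ 0.507 -0.255  0.02 ]
sight 0.97 [343. 240.] 395 [ 0.48  -0.124  0.02 ]
sight 0.92 [396. 282.] 454 [ 0.362 -0.278  0.02 ]
sight 0.79 [391. 237.] 416 [ 0.492 -0.262  0.02 ]
cradle 0.75 [382. 229.] 944 [ 0.516 -0.237  0.02 ]
dock 0.64 [250. 228.] 3023 [0.515 0.15  0.02 ]
catch 0.53 [231. 232.] 159 [0.501 0.205 0.02 ]
catch 0.48 [380. 231.] 924 [ 0.508 -0.23   0.02 ]
tin_a 0.68 [404. 190.] 433 [ 0.631 -0.303  0.02 ]
tin_a 0.51 [236. 195.] 300 [0.61  0.191 0.02 ]
case_c 0.72 [248. 265.] 299 [0.406 0.154 0.02 ]
tape_a 0.88 [314. 128.] 430 [ 0.814 -0.036  0.02 ]
scene [ 1.11604403 -0.29878101  0.67927757]
compass 0.86 [156. 255.] 672 [ 0.508 -0.253  0.02 ]
compass 0.58 [206. 228.] 566 [ 0.491 -0.124  0.02 ]
compass 0.58 [122. 221.] 580 [ 0.359 -0.287  0.02 ]
sight 0.85 [154. 257.] 749 [ 0.509 -0.259  0.02 ]
sight 0.61 [206. 230.] 589 [ 0.496 -0.128  0.02 ]
sight 0.57 [126. 222.] 565 [ 0.366 -0.28   0.02 ]
cradle 0.61 [160. 267.] 1341 [ 0.543 -0.256  0.02 ]
dock 0.64 [306. 199.] 2832 [0.535 0.136 0.02 ]
catch 0.64 [154. 257.] 730 [ 0.509 -0.258  0.02 ]
catch 0.48 [318. 183.] 171 [0.499 0.202 0.02 ]
catch 0.2 [408. 241.] 997 [0.781 0.252 0.02 ]
tin_a 0.67 [154. 313.] 830 [ 0.646 -0.305  0.02 ]
tin_a 0.61 [344. 214.] 374 [0.63  0.183 0.02 ]
case_c 0.71 [288. 173.] 282 [0.421 0.156 0.02 ]
case_c 0.56 [305. 198.] 2877 [0.529 0.135 0.02 ]
tape_a 0.85 [310. 286.] 1393 [ 0.759 -0.011  0.02 ]
tape_a 0.71 [406. 239.] 950 [0.772 0.253 0.02 ]
tape_a 0.17 [154. 256.] 758 [ 0.507 -0.257  0.02 ]
[ 0.23552421 -0.60583614  0.40479297] [ 3.08762263e+00  5.79098718e-01 -1.73068881e-05]
```

View pics/top0.png

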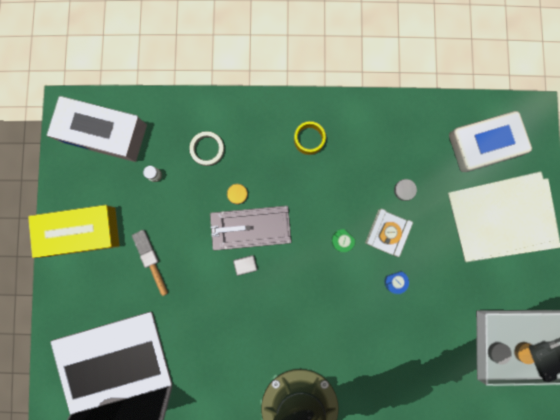

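View pics/scene0.png

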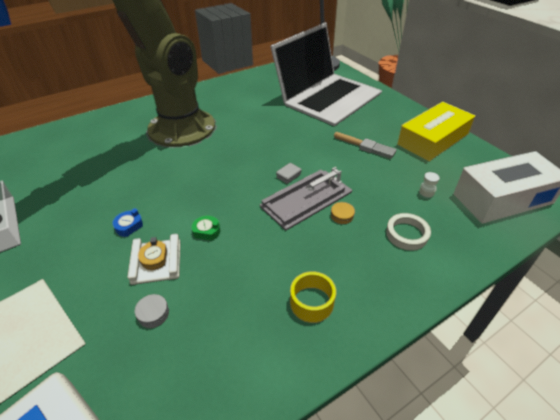

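The compass is the brass one in the cradle at about (391,232) in the top view. The dock is at (250,228) with its hinge and end wall on the left (+y), and the blue and green discs are decoys. Next I'll move the wrist camera over the cradle.

```bash
python3 -m jog '{"translation":[[0.3,-0.2,0],[0.6,-0.4,0],[0.8,-0.5,0],[0.9,-0.57,0],[0.9,-0.57,0]],"yaw":[0,0,0,0,0],"jaw":[0,0,0,0,0]}'
python3 -m jog '{"translation":[[0.3,-0.2,0],[0.6,-0.4,0],[0.8,-0.5,0],[0.88,-0.57,0],[0.88,-0.57,0],[0.88,-0.57,0]],"yaw":[0,0,0,0,0,0],"jaw":[0,0,0,0,0,0]}'
python3 - <<'E'
from h import *
im=shot("wrist"); print(np.round(im["mount"],3),im["fx"])
print(np.round(world(im,[[0,0],[559,0],[559,419],[0,419]],.02),3))
cv2.imwrite("pics/w1.png",im["pixels"])
for l in ("compass","sight","cradle"):
    for r in ctrl.silhouettes(l,im)[:3]: print(l,round(r["p"],2),np.round(r["at"]),np.round(world(im,r["at"],.03)[0],3))
E
```

```text
time: 1.52
position: [0.3638, -0.4322, 0.4052]
tool_rot: [3.086, 0.587, 0.001]
ft_force: [0.5, -1.0, 0.1]
grip_width: 1.0
grip_force: 0.0
time: 2.28
position: [0.4834, -0.2671, 0.4046]
tool_rot: [3.088, 0.573, -0.002]
ft_force: [-0.1, -0.3, 0.7]
grip_width: 1.001
grip_force: 0.0
[[ 0.001 -0.962 -0.272  0.074]
 [ 1.     0.001  0.001  0.001]
 [-0.    -0.272  0.962  0.02 ]
 [ 0.     0.     0.     1.   ]] 295.51914853176936
[[ 0.577  0.116  0.02 ]
 [ 0.814 -0.495  0.02 ]
 [ 0.267 -0.913  0.02 ]
 [-0.104  0.055  0.02 ]]
compass 0.73 [167. 145.] [ 0.487 -0.127  0.03 ]
compass 0.57 [278. 171.] [ 0.505 -0.261  0.03 ]
compass 0.56 [254. 262.] [ 0.381 -0.274  0.03 ]
sight 0.94 [260. 261.] [ 0.386 -0.281  0.03 ]
sight 0.86 [278. 169.] [ 0.506 -0.261  0.03 ]
sight 0.79 [166. 146.] [ 0.485 -0.126  0.03 ]
cradle 0.61 [272. 147.] [ 0.528 -0.244  0.03 ]
```

View pics/w1.png

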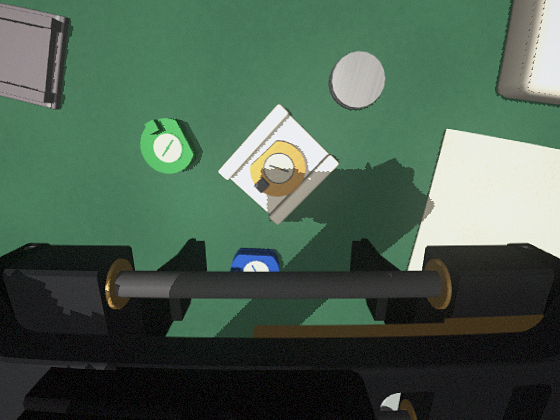

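Wrist view: cradle centred near (279,163), brass compass at (279,168) with its dark sight at (262,186). I'll make orthophotos of this and of the dock.

```bash
cat >> h.py <<'E'
def ortho(im,c,z,half=.08,s=3000):
    # image right = world +x, image up = world +y ; px=(x-cx+half)*s
    n=int(2*half*s); g=np.arange(n)/s-half
    X,Y=np.meshgrid(c[0]+g,c[1]-g)
    p=proj(im,np.c_[X.ravel(),Y.ravel(),np.full(X.size,z)]).astype(np.float32)
    return cv2.remap(im["pixels"],p[:,0].reshape(n,n),p[:,1].reshape(n,n),cv2.INTER_CUBIC)
E
python3 - <<'E'
from h import *
im=shot("wrist"); o=ortho(im,(.505,-.255),.034); 
hsv=cv2.cvtColor(o,cv2.COLOR_BGR2HSV)
m=cv2.inRange(hsv,(8,110,60),(28,255,255))
ys,xs=np.nonzero(m); pts=np.c_[xs,ys].astype(np.int32)
n,lab,st,ce=cv2.connectedComponentsWithStats(m); k=1+st[1:,4].argmax()
c=max(cv2.findContours((lab==k).astype(np.uint8),cv2.RETR_EXTERNAL,cv2.CHAIN_APPROX_NONE)[0],key=cv2.contourArea)
(cx,cy),r=cv2.minEnclosingCircle(c); print("circ",.505+cx/3000-.08,-.255-cy/3000+.08,r/3000)
cv2.drawContours(o,[c],-1,(255,0,255),1)
cv2.imwrite("pics/o1.png",o)
E
```

```text
circ 0.5070740915934245 -0.25950874328613277 0.03292640940348307
```

View pics/o1.png

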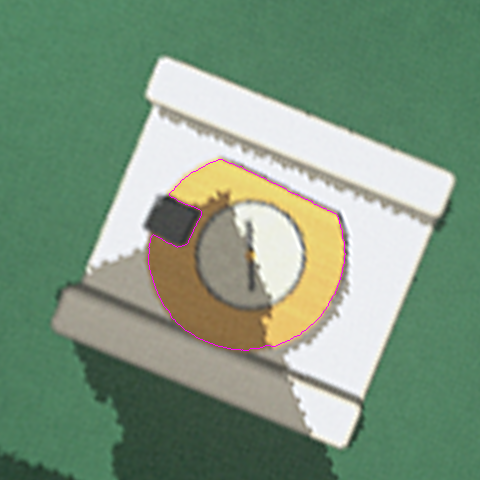

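```bash
python3 -m jog '{"translation":[[0,-0.25,0],[0,-0.5,0],[0,-0.75,0],[0,-1,0],[0,-1,0],[0,-1,0]],"yaw":[0,0,0,0,0,0],"jaw":[0,0,0,0,0,0]}'
python3 -m jog '{"translation":[[0,-0.25,0],[0,-0.5,0],[0,-0.75,0],[0,-1,0],[0,-1,0],[0,-1,0]],"yaw":[0,0,0,0,0,0],"jaw":[0,0,0,0,0,0]}'
python3 - <<'E'
from h import *
im=shot("wrist"); s=ctrl.get_state(); print(s["position"])
print(np.round(proj(im,[[.515,.15,.02],[.5,.05,.02],[.53,.25,.02]])))
cv2.imwrite("pics/o2.png",ortho(im,(.515,.145),.028,.13,3000))
E
```

```text
time: 3.28
position: [0.4122, -0.0786, 0.4051]
tool_rot: [3.087, 0.578, 0.001]
ft_force: [0.2, -0.4, -0.4]
grip_width: 1.0
grip_force: 0.0
time: 4.03
position: [0.3451, 0.1109, 0.4036]
tool_rot: [-3.087, -0.581, 0.008]
ft_force: [0.8, 0.1, 0.2]
grip_width: 1.0
grip_force: 0.0
[0.34456141 0.11228847 0.40341885]
[[300.  35.]
 [375.  83.]
 [220. -15.]]
```

View pics/o2.png

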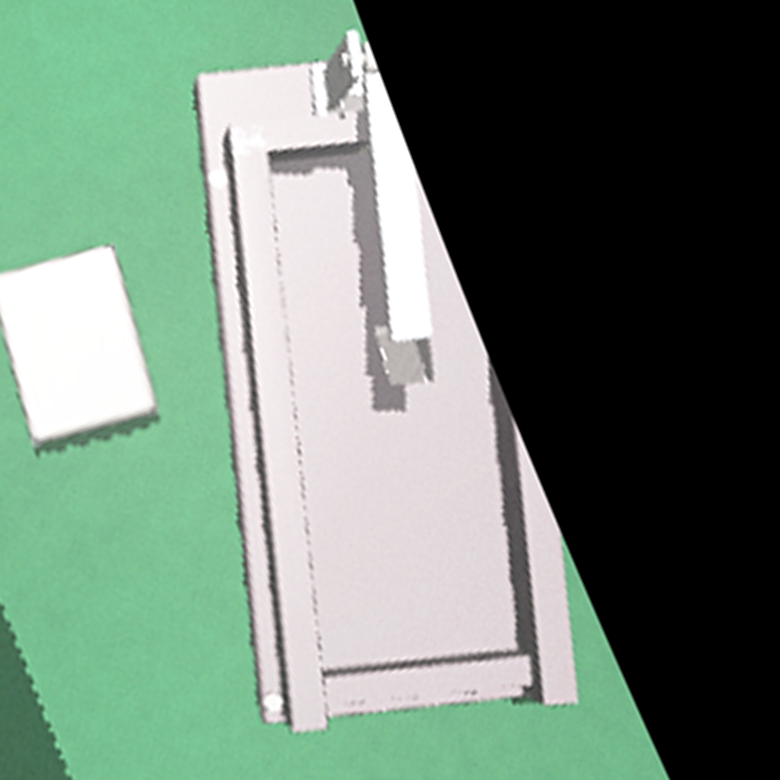

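Orthophoto readings: compass centre (0.507,-0.260), compass x at about 65°, cradle axis at about -22.6°. The dock's x is about 95.7° and its seat is near (0.524,0.086). One better view of the dock before I move.

```bash
python3 -m jog '{"translation":[[0.2,0.1,0],[0.4,0.2,0],[0.6,0.25,0],[0.6,0.25,0],[0.6,0.25,0],[0.6,0.25,0]],"yaw":[0,0,0,0,0,0],"jaw":[0,0,0,0,0,0]}'
python3 - <<'E'
from h import *
im=shot("wrist"); s=ctrl.get_state(); print(s["position"],s["qd"])
o=ortho(im,(.515,.145),.028,.13,3000)
t=np.deg2rad(95.7);u=np.array([np.cos(t),np.sin(t)]);v=np.array([-u[1],u[0]]);S=np.array([.5245,.0863])
def P(a,b,z):
    p=proj(im,np.r_[S+a*u+b*v,z])[0]; 
    # back to ortho plane
    w=world(im,p,.028)[0]; return int((w[0]-.515+.13)*3000),int((.145+.13-w[1])*3000)
for q in ([(-.05,.036,.028),(.144,.036,.028),(.144,-.036,.028),(-.05,-.036,.028)],[(-.0345,.036,.02),(-.0345,-.036,.02)],[(-.05,.048,.028),(.154,.048,.028),(.154,-.048,.028),(-.05,-.048,.028)]):
    cv2.polylines(o,[np.array([P(*k) for k in q])],False,(0,0,255),1)
cv2.imwrite("pics/o3.png",o[:, :600])
E
```

```text
time: 4.82
position: [0.4742, 0.1063, 0.4033]
tool_rot: [3.087, 0.578, -0.007]
ft_force: [-0.1, -0.6, 0.1]
grip_width: 1.0
grip_force: 0.0
[0.47411831 0.10651355 0.40347714] [-0.00624665 -0.00367025  0.00025372 -0.00192305  0.00023209 -0.00242281
 -0.00116823]
```

View pics/o3.png

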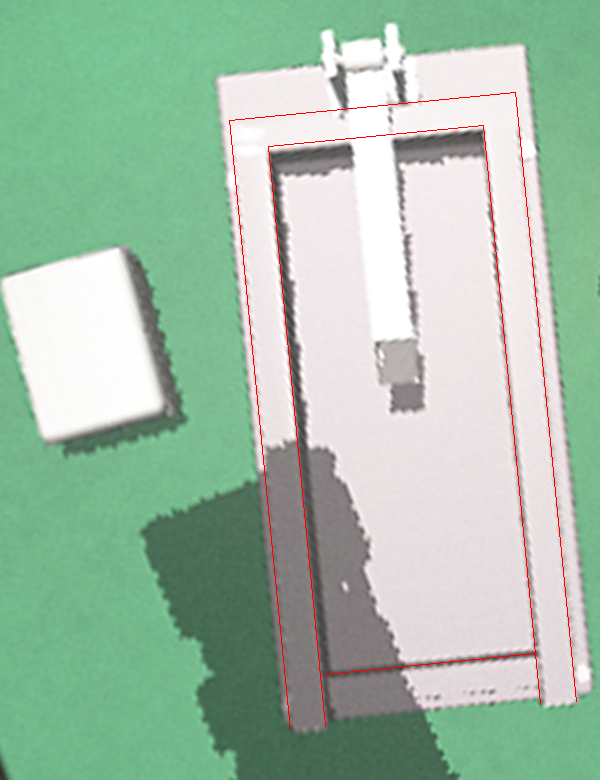

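The dock overlay fits within 1–2 mm: sill at row ~660, end wall at row ~150, walls matching. The seat is at about (0.525,0.086), axis 95.7°. Now to the compass.

```bash
cat >> h.py <<'E'
SEAT=np.array([.525,.086]); DA=95.7
def yaw():
    x=Rn.from_rotvec(ctrl.get_state()["tool_rot"]).as_matrix()[:,0]; return np.degrees(np.arctan2(x[1],x[0]))
def plan(x,y,z,a):
    "row fractions to TCP target x,y,z with tool x at world angle a (deg), tool kept vertical"
    s=ctrl.get_state(); R=Rn.from_rotvec(s["tool_rot"]).as_matrix()
    d=(np.array([x,y,z])-s["position"])@R; t=(yaw()-a+180)%360-180
    print("shift",np.round(d/.2,4),"yaw",round(t/180,4),"now",np.round(s["position"],4),round(yaw(),2),"tilt",np.round(R[:,2],4))
def dock(a,b): 
    t=np.deg2rad(DA);u=np.array([np.cos(t),np.sin(t)]);return SEAT+a*u+b*np.array([-u[1],u[0]])
E
python3 -m jog '{"translation":[[-0.08,0.3,0],[-0.15,0.6,0],[-0.25,0.9,0],[-0.25,0.9,0],[-0.25,0.9,0]],"yaw":[-0.05,-0.1,-0.15,-0.2,-0.2],"jaw":[0,0,0,0,0]}'
python3 -c "
from h import *
plan(.507,-.2595,.26,67.4)"
```

```text
time: 5.5
position: [0.4927, -0.0798, 0.4038]
tool_rot: [-2.76, -1.499, 0.006]
ft_force: [-0.8, -0.0, 0.0]
grip_width: 0.997
grip_force: 0.0
shift [-0.713   0.5507  0.7197] yaw -0.0576 now [ 0.4927 -0.0798  0.4038] 57.03 tilt [-0.0035 -0.0011 -1.    ]
```

```bash
python3 -m jog '{"translation":[[-0.25,0.2,0],[-0.5,0.4,0.1],[-0.713,0.551,0.3],[-0.713,0.551,0.55],[-0.713,0.551,0.72],[-0.713,0.551,0.72],[-0.713,0.551,0.72]],"yaw":[-0.03,-0.057,-0.057,-0.057,-0.057,-0.057,-0.057],"jaw":[0,0,0,0,0,0,0]}'
python3 -c "
from h import *
plan(.507,-.2595,.205,67.4)
im=shot('wrist'); print(np.round(proj(im,[.507,-.2595,.034])))
o=ortho(im,(.505,-.255),.034)
m=cv2.inRange(cv2.cvtColor(o,cv2.COLOR_BGR2HSV),(8,110,40),(28,255,255))
n,lab,st,ce=cv2.connectedComponentsWithStats(m);k=1+st[1:,4].argmax()
c=max(cv2.findContours((lab==k).astype(np.uint8),0,1)[0],key=cv2.contourArea);(cx,cy),r=cv2.minEnclosingCircle(c);print(.505+cx/3000-.08,-.255-cy/3000+.08,r/3000)
"
```

```text
time: 6.38
position: [0.5093, -0.2579, 0.2614]
tool_rot: [2.611, 1.746, -0.004]
ft_force: [-0.3, 0.4, 0.2]
grip_width: 0.999
grip_force: 0.0
shift [-0.0112 -0.0074  0.2819] yaw 0.0007 now [ 0.5093 -0.2579  0.2614] 67.53 tilt [-0.0016 -0.0019 -1.    ]
[[275. 231.]]
0.5070768585205079 -0.2592884826660156 0.03303497314453125
```

```bash
python3 -m jog '{"translation":[[-0.01,-0.005,0.1],[-0.01,-0.005,0.2],[-0.01,-0.005,0.282],[-0.01,-0.005,0.282],[-0.01,-0.005,0.282]],"yaw":[0,0,0,0,0],"jaw":[0,0,0,0,0]}' 20
python3 -m jog '{"translation":[[0,0,0],[0,0,0],[0,0,0],[0,0,0],[0,0,0],[0,0,0]],"yaw":[0,0,0,0,0,0],"jaw":[0.2,0.3,0.4,0.4,0.4,0.4]}' 20
python3 -c "
from h import *
plan(.507,-.2595,.205,67.4)"
```

```text
time: 7.05
position: [0.5069, -0.2604, 0.2042]
tool_rot: [2.612, 1.745, -0.005]
ft_force: [-0.2, 0.7, 1.5]
grip_width: 0.998
grip_force: 0.0
time: 7.8
position: [0.5064, -0.2602, 0.2035]
tool_rot: [-2.611, -1.745, 0.007]
ft_force: [-1.2, 0.7, 3.9]
grip_width: 0.752
grip_force: 20.0
shift [ 0.0046  0.0015 -0.0075] yaw 0.0006 now [ 0.5064 -0.2602  0.2035] 67.51 tilt [-0.0041 -0.0014 -1.    ]
```

```bash
python3 -m jog '{"translation":[[0,0,-0.05],[0,0,-0.15],[0,0,-0.3],[0,0,-0.45],[0.2,-0.05,-0.45],[0.4,-0.1,-0.45],[0.6,-0.2,-0.45],[0.8,-0.2,-0.45]],"yaw":[0,0,0,0,0,0,0,0],"jaw":[0.4,0.4,0.4,0.4,0.4,0.4,0.4,0.4]}' 25
python3 -c "
from h import *
print(ctrl.get_state()['grip_width']);plan(*dock(.005,0),.255,30)"
```

```text
time: 8.8
position: [0.5298, -0.0954, 0.2924]
tool_rot: [-2.61, -1.744, 0.009]
ft_force: [0.7, -1.0, -3.7]
grip_width: 0.751
grip_force: 25.0
0.7510745036329564
shift [ 0.8513 -0.38    0.1862] yaw 0.2084 now [ 0.5298 -0.0954  0.2924] 67.52 tilt [-0.0061 -0.001  -1.    ]
```

```bash
python3 -m jog '{"translation":[[0.2,-0.1,0],[0.4,-0.2,0],[0.6,-0.3,0],[0.8,-0.38,0],[0.851,-0.38,0.1],[0.851,-0.38,0.186],[0.851,-0.38,0.186],[0.851,-0.38,0.186]],"yaw":[0.04,0.08,0.13,0.17,0.208,0.208,0.208,0.208],"jaw":[0.4,0.4,0.4,0.4,0.4,0.4,0.4,0.4]}' 25
python3 - <<'E'
from h import *
plan(*dock(.005,0),.2055,30)
im=shot("wrist")
zb=ctrl.get_state()["position"][2]-.2035+.034  # compass top now
c=dock(.005,0); o=ortho(im,c,zb,.1,3000); cv2.imwrite("pics/o4.png",o)
m=cv2.inRange(cv2.cvtColor(o,cv2.COLOR_BGR2HSV),(8,110,40),(28,255,255))
n,lab,st,ce=cv2.connectedComponentsWithStats(m);k=1+st[1:,4].argmax()
q=max(cv2.findContours((lab==k).astype(np.uint8),0,1)[0],key=cv2.contourArea);(cx,cy),r=cv2.minEnclosingCircle(q);print(c,c[0]+cx/3000-.1,c[1]-cy/3000+.1,r/3000)
E
```

```text
time: 9.8
position: [0.5259, 0.088, 0.2556]
tool_rot: [3.034, 0.813, -0.007]
ft_force: [-0.5, -0.2, -3.8]
grip_width: 0.744
grip_force: 25.0
shift [ 0.0025 -0.016   0.2506] yaw 0.0 now [0.5259 0.088  0.2556] 30.01 tilt [-0.0042 -0.0018 -1.    ]
[0.5245034  0.09097528] 0.5010034012512818 0.044641944516472784 0.06538967895507812
```

View pics/o4.png

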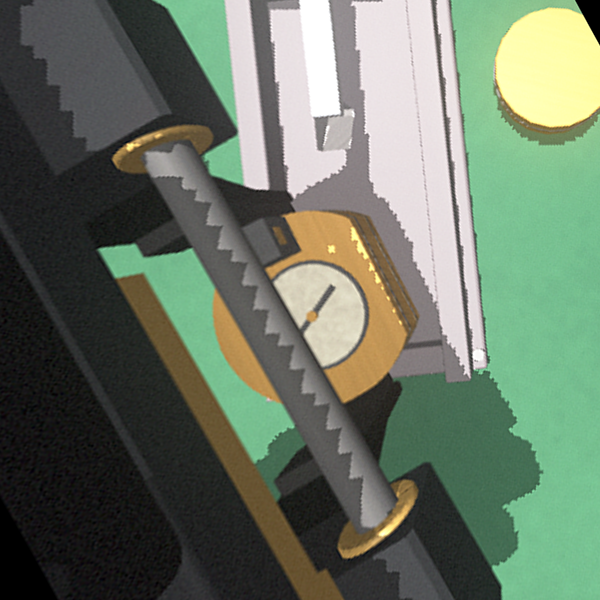

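Grip is sound: the compass is level with its flat at about 29°, 67° off the dock axis. Lowering it.

```bash
python3 -m jog '{"translation":[[0.002,-0.016,0],[0.002,-0.016,0.1],[0.002,-0.016,0.17],[0.002,-0.016,0.22],[0.002,-0.016,0.25],[0.002,-0.016,0.258],[0.002,-0.016,0.258],[0.002,-0.016,0.258]],"yaw":[0,0,0,0,0,0,0,0],"jaw":[0.4,0.4,0.4,0.4,0.4,0.4,0.4,0.4]}'
python3 -c "
from h import *
plan(*dock(.005,0),.2040,30)"
```

```text
time: 10.85
position: [0.5245, 0.0923, 0.2043]
tool_rot: [3.034, 0.815, -0.005]
ft_force: [0.2, -0.3, -3.6]
grip_width: 0.752
grip_force: 25.0
shift [-0.0032  0.0056  0.0014] yaw 0.0004 now [0.5245 0.0923 0.2043] 30.06 tilt [-0.0033 -0.0012 -1.    ]
```

```bash
python3 -m jog '{"translation":[[0,0,0.004],[0,0,0.004],[0,0,0.004],[0,0,0.004],[0,0,0.004],[0,0,0.004]],"yaw":[0,0,0,0,0,0],"jaw":[0.4,0.4,0.15,0.15,0.15,0.15]}'
python3 -m jog '{"translation":[[0,0,-0.05],[0,0,-0.15],[0,0,-0.3],[0,0,-0.35],[0,0,-0.35],[0,0,-0.35]],"yaw":[0,0,0,0,0,0],"jaw":[0.15,0.15,0.15,0.3,0.45,0.45]}'
python3 - <<'E'
from h import *
plan(*dock(.005,0),.2040,30)
im=shot("wrist"); c=dock(.005,0); o=ortho(im,c,.034,.08,3000); cv2.imwrite("pics/o5.png",o)
m=cv2.inRange(cv2.cvtColor(o,cv2.COLOR_BGR2HSV),(8,110,40),(28,255,255))
m[:, :60]=0;m[:,-90:]=0
n,lab,st,ce=cv2.connectedComponentsWithStats(m);k=1+st[1:,4].argmax()
q=max(cv2.findContours((lab==k).astype(np.uint8),0,1)[0],key=cv2.contourArea);(cx,cy),r=cv2.minEnclosingCircle(q);print(c,c[0]+cx/3000-.08,c[1]-cy/3000+.08,r/3000)
E
```

```text
time: 11.6
position: [0.5243, 0.0922, 0.2031]
tool_rot: [3.034, 0.815, -0.007]
ft_force: [-0.3, -0.8, 0.8]
grip_width: 0.85
grip_force: 0.0
time: 12.35
position: [0.524, 0.0922, 0.272]
tool_rot: [3.034, 0.815, -0.01]
ft_force: [0.3, 0.2, -0.2]
grip_width: 0.605
grip_force: 0.0
shift [0.0011 0.0071 0.3399] yaw 0.0004 now [0.524  0.0922 0.272 ] 30.07 tilt [-0.006  -0.0019 -1.    ]
[0.5245034  0.09097528] 0.5269383123434043 0.09217990329739727 0.03352034505208333
```

View pics/o5.png

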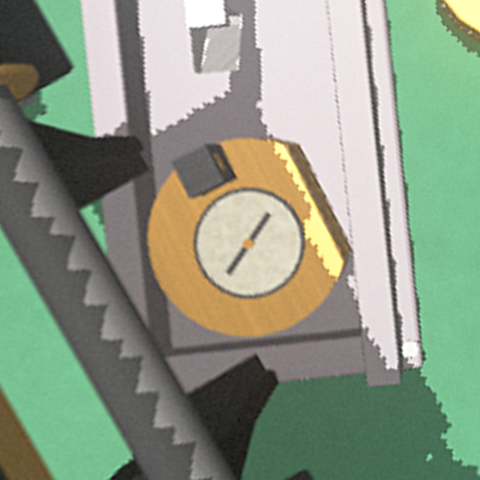

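The compass lies let go in the seat, centre about (248,238) in the ortho, i.e. (0.527,0.0915). Its x points at about 26.5°, some 69° off the bay. Next I'll pinch the sight block, which stands above the walls, and use it to turn and slide.

```bash
python3 -c "
from h import *
plan(.5156,.1143,.2185,116.5)"
python3 -m jog '{"translation":[[0,0,0],[0,-0.03,0],[0,-0.05,0],[0.01,-0.08,0],[0.018,-0.116,0],[0.018,-0.116,0],[0.018,-0.116,0],[0.018,-0.116,0]],"yaw":[-0.05,-0.1,-0.15,-0.2,-0.25,-0.3,-0.35,-0.4],"jaw":[0.5,0.55,0.55,0.55,0.55,0.55,0.55,0.55]}'
python3 -m jog '{"translation":[[0,0,0],[0,0,0],[0,0,0],[0,0,0]],"yaw":[-0.05,-0.08,-0.08,-0.08],"jaw":[0.55,0.55,0.55,0.55]}'
python3 - <<'E'
from h import *
plan(.5156,.1143,.2185,116.5)
im=shot("wrist"); s=ctrl.get_state();c=s["position"][:2]; o=ortho(im,(.520,.11),.048,.08,3000); cv2.imwrite("pics/o6.png",o); print(s["joint_positions"])
E
```

```text
shift [ 0.0208 -0.1164  0.2667] yaw -0.4802 now [0.524  0.0922 0.2718] 30.06 tilt [-0.0063 -0.002  -1.    ]
time: 13.4
position: [0.5156, 0.1141, 0.2719]
tool_rot: [-1.967, -2.445, 0.008]
ft_force: [-0.7, 0.3, -0.1]
grip_width: 0.45
grip_force: 0.0
time: 13.9
position: [0.5158, 0.1141, 0.2725]
tool_rot: [-1.654, -2.667, 0.006]
ft_force: [0.1, 1.1, -0.7]
grip_width: 0.449
grip_force: 0.0
shift [0.001  0.0007 0.2699] yaw -0.0007 now [0.5158 0.1141 0.2725] 116.37 tilt [-0.0052 -0.0016 -1.    ]
[-0.17533289  0.17780892 -0.10133155  1.90429367  0.02069908  1.06562205
  0.17549395]
```

View pics/o6.png

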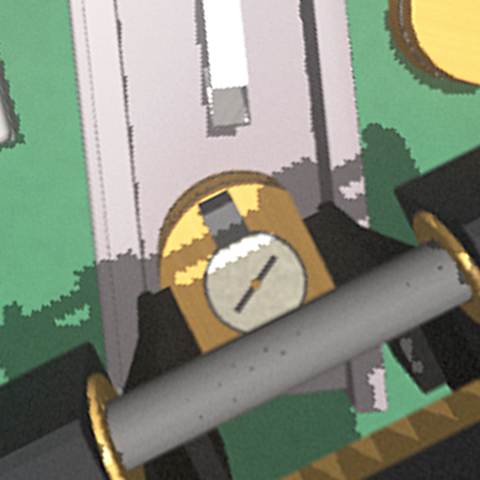

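The sight's top is at about (226,222), i.e. (0.515,0.116), between the fingers and square to them. Lower and pinch.

```bash
python3 -m jog '{"translation":[[0.005,0,0.1],[0.005,0,0.2],[0.005,0,0.265],[0.005,0,0.265],[0.005,0,0.265],[0.005,0,0.265]],"yaw":[0,0,0,0,0,0],"jaw":[0.55,0.55,0.55,0.55,0.55,0.55]}' 8
python3 -m jog '{"translation":[[0,0,0],[0,0,0],[0,0,0],[0,0,0],[0,0,0],[0,0,0]],"yaw":[0,0,0,0,0,0],"jaw":[0.7,0.8,0.9,0.95,0.95,0.95]}' 8
python3 -c "
from h import *
plan(.5156,.1143,.2185,116.5);print(ctrl.get_state()['joint_positions'])"
```

```text
time: 14.7
position: [0.5158, 0.1151, 0.2209]
tool_rot: [-1.653, -2.669, 0.004]
ft_force: [-0.4, -0.7, -0.5]
grip_width: 0.449
grip_force: 0.0
time: 15.45
position: [0.5154, 0.1151, 0.2201]
tool_rot: [-1.653, -2.669, 0.005]
ft_force: [0.9, 0.2, 0.5]
grip_width: 0.138
grip_force: 8.0
shift [-0.0038 -0.0008  0.008 ] yaw -0.0002 now [0.5154 0.1151 0.2201] 116.47 tilt [-0.0039 -0.0013 -1.    ]
[-0.17870734  0.2410712  -0.10123425  1.94824919  0.02972198  0.95782243
  0.16767098]
```

Run:
```python
from h import *
s=ctrl.get_state();p=s["position"][:2];a0=yaw();R=Rn.from_rotvec(s["tool_rot"]).as_matrix()
e=lambda a:np.array([np.cos(np.deg2rad(a)),np.sin(np.deg2rad(a))])
C0=p-.0255*e(a0);C1=dock(.006,0);print(C0,C1)
for k in range(1,9):
    f=k/8;a=a0+f*(185.7-a0);q=C0+f*(C1-C0)+.0255*e(a)-p
    print(np.round(np.r_[q,0]@R/.2,3)[:2],round(-(a-a0)/180,3))
```

```text
[0.52677586 0.09222413] [0.52440408 0.09197033]
[-0.001 -0.021] -0.048
[-0.005 -0.041] -0.096
[-0.011 -0.06 ] -0.144
[-0.02  -0.078] -0.192
[-0.032 -0.094] -0.24
[-0.046 -0.109] -0.288
[-0.061 -0.121] -0.337
[-0.078 -0.13 ] -0.385
```

```bash
python3 -m jog '{"translation":[[-0.001,-0.021,0],[-0.005,-0.041,0],[-0.011,-0.06,0],[-0.02,-0.078,0],[-0.032,-0.094,0],[-0.046,-0.109,0],[-0.061,-0.121,0],[-0.078,-0.13,0]],"yaw":[-0.048,-0.096,-0.144,-0.192,-0.24,-0.288,-0.337,-0.385],"jaw":[0.95,0.95,0.95,0.95,0.95,0.95,0.95,0.95]}' 8
python3 -m jog '{"translation":[[0,0,0],[0,0,0],[0,0,0]],"yaw":[0,0,0],"jaw":[0.95,0.95,0.95]}'
python3 - <<'E'
from h import *
plan(*dock(.006,.0255),.2195,185.7)
im=shot("top")
o=ortho(im,dock(.05,0),.034,.12,2500); cv2.imwrite("pics/o7.png",o)
E
```

```text
time: 16.45
position: [0.4989, 0.0892, 0.2201]
tool_rot: [0.166, -3.133, 0.002]
ft_force: [1.3, 0.1, 0.3]
grip_width: 0.137
grip_force: 8.0
time: 16.82
position: [0.4989, 0.0893, 0.2201]
tool_rot: [0.156, -3.133, 0.003]
ft_force: [0.1, -1.1, 1.0]
grip_width: 0.132
grip_force: 8.0
shift [-0.0005  0.0006  0.0029] yaw -0.0001 now [0.4989 0.0893 0.2201] -174.31 tilt [-0.0045 -0.0019 -1.    ]
```

View pics/o7.png

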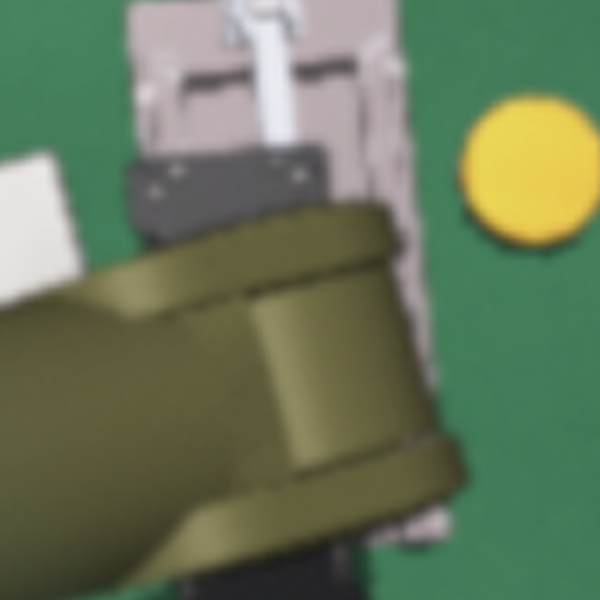

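Pinch held (12 mm wide, low forces, yaw on target). The arm blocks the top view, so I'll go by numbers. Sliding in.

```bash
python3 -m jog '{"translation":[[0,0.03,0],[0,0.07,0],[0,0.11,0],[0,0.15,0],[0,0.19,0],[0,0.23,0],[0,0.26,0],[0,0.26,0]],"yaw":[0,0,0,0,0,0,0,0],"jaw":[0.95,0.95,0.95,0.95,0.95,0.95,0.95,0.95]}' 12
python3 -c "
from h import *
plan(*dock(.117,.0255),.220,185.7)"
```

```text
time: 17.88
position: [0.4936, 0.1424, 0.2201]
tool_rot: [0.16, -3.133, -0.0]
ft_force: [-0.2, 0.9, -0.2]
grip_width: 0.136
grip_force: 12.0
shift [-0.0015  0.2889  0.0005] yaw 0.0008 now [0.4936 0.1424 0.2201] -174.16 tilt [-4.3e-03 -1.0e-04 -1.0e+00]
```

```bash
python3 -m jog '{"translation":[[0,0.03,0],[0,0.07,0],[0,0.11,0],[0,0.15,0],[0,0.19,0],[0,0.23,0],[0,0.26,0],[0,0.26,0]],"yaw":[0,0,0,0,0,0,0,0],"jaw":[0.95,0.95,0.95,0.95,0.95,0.95,0.95,0.95]}'
python3 -c "
from h import *
plan(*dock(.117,.0255),.220,185.7)"
python3 -m jog '{"translation":[[0,0.01,0],[0,0.02,0],[0,0.028,0],[0,0.033,0],[0,0.038,0],[0,0.038,0]],"yaw":[0,0,0,0,0,0],"jaw":[0.95,0.95,0.95,0.95,0.95,0.95]}'
python3 -c "
from h import *
plan(*dock(.117,.0255),.220,185.7)"
```

```text
time: 18.88
position: [0.4883, 0.1941, 0.2201]
tool_rot: [0.16, -3.133, -0.0]
ft_force: [-0.9, 1.1, 0.7]
grip_width: 0.134
grip_force: 12.0
shift [-0.0013  0.0289  0.0004] yaw 0.0008 now [0.4883 0.1941 0.2201] -174.16 tilt [-4.2e-03 -1.0e-04 -1.0e+00]
time: 19.62
position: [0.4878, 0.2006, 0.2201]
tool_rot: [0.158, -3.134, 0.002]
ft_force: [0.7, -1.7, 2.2]
grip_width: 0.138
grip_force: 12.0
shift [-0.0004 -0.0038  0.0005] yaw 0.0004 now [0.4878 0.2006 0.2201] -174.23 tilt [-0.004  -0.0012 -1.    ]
```

```bash
python3 -m jog '{"translation":[[0,0.005,0],[0,0.01,0],[0,0.01,0],[0,0.01,0]],"yaw":[0,0,0,0],"jaw":[0.95,0.95,0.95,0.95]}'
python3 -m jog '{"translation":[[0,0.005,0],[0,0.01,0],[0,0.01,0],[0,0.01,0]],"yaw":[0,0,0,0],"jaw":[0.95,0.95,0.95,0.95]}'
python3 -c "
from h import *
plan(*dock(.117,.0255),.220,185.7)"
```

```text
time: 20.12
position: [0.4876, 0.2026, 0.2201]
tool_rot: [0.158, -3.133, 0.002]
ft_force: [-0.4, -1.2, 1.7]
grip_width: 0.137
grip_force: 12.0
time: 20.62
position: [0.4876, 0.2032, 0.2201]
tool_rot: [0.156, -3.133, 0.005]
ft_force: [0.0, -6.4, 5.6]
grip_width: 0.138
grip_force: 12.0
shift [-0.0001 -0.0165  0.0004] yaw 0.0 now [0.4876 0.2032 0.2201] -174.29 tilt [-0.0045 -0.0037 -1.    ]
```

Contact with the end wall, about 6 N. Ease back a little, let go, rise.

```bash
python3 -m jog '{"translation":[[0,-0.007,0],[0,-0.009,0],[0,-0.009,0],[0,-0.009,0],[0,-0.009,0],[0,-0.009,0]],"yaw":[0,0,0,0,0,0],"jaw":[0.95,0.95,0.95,0.7,0.7,0.7]}'
python3 -m jog '{"translation":[[0,0,-0.05],[0,0,-0.2],[0,0,-0.45],[0,0,-0.7],[0,-0.3,-0.85],[0,-0.6,-0.85],[0,-0.8,-0.85],[0,-0.8,-0.85]],"yaw":[0,0,0,0,0,0,0,0],"jaw":[0.7,0.7,0.7,0.7,0.7,0.7,0.7,0.7]}'
python3 - <<'E'
from h import *
print(ctrl.get_state()["position"])
for n in ("top","scene","wrist"):
    im=shot(n); print(n,"expected",np.round(proj(im,[np.r_[dock(.117,0),.034],np.r_[dock(.0805,0),.026],np.r_[dock(.117,.0255),.048]])).tolist())
    for l in ("compass","sight","catch"):
        for r in ctrl.silhouettes(l,im)[:3]:
            print(l,round(r["p"],2),np.round(r["at"]),np.round(world(im,r["at"],.034)[0],3))
    np.save(f"{n}.npy",im["pixels"])
    c=dock(.1,0); o=ortho(im,c,.034,.08,3000)
    m=cv2.inRange(cv2.cvtColor(o,cv2.COLOR_BGR2HSV),(8,110,40),(28,255,255))
    nn,lab,st,ce=cv2.connectedComponentsWithStats(m);
    d=np.deg2rad(DA);u=np.array([np.cos(d),np.sin(d)]);v=np.array([-u[1],u[0]])
    for k in range(1,nn):
        if st[k,4]<300: continue
        ys,xs=np.nonzero(lab==k);w=np.c_[c[0]+xs/3000-.08,c[1]-ys/3000+.08]-SEAT
        print(n,st[k,4],"dock x",np.round(np.percentile(w@u,[.3,99.7]),4),"y",np.round(np.percentile(w@v,[.3,99.7]),4))
E
```

```text
time: 21.38
position: [0.4873, 0.2032, 0.2198]
tool_rot: [0.159, -3.133, 0.001]
ft_force: [-0.5, -0.2, -1.5]
grip_width: 0.288
grip_force: 0.0
time: 22.38
position: [0.5046, 0.0397, 0.3911]
tool_rot: [0.146, -3.135, 0.003]
ft_force: [0.2, 0.1, -0.4]
grip_width: 0.3
grip_force: 0.0
[0.50456048 0.03965631 0.39108575]
top expected [[231.0, 228.0], [244.0, 227.0], [231.0, 237.0]]
compass 0.78 [396. 277.] [ 0.377 -0.272  0.034]
compass 0.63 [231. 230.] [0.508 0.203 0.034]
compass 0.59 [344. 241.] [ 0.479 -0.125  0.034]
sight 0.88 [233. 233.] [0.5   0.196 0.034]
sight 0.71 [344. 242.] [ 0.477 -0.123  0.034]
sight 0.68 [395. 282.] [ 0.361 -0.269  0.034]
catch 0.6 [228. 229.] [0.509 0.212 0.034]
top 6348 dock x [0.0891 0.144 ] y [-0.0285 -0.0067]
top 2685 dock x [0.1267 0.1442] y [0.0111 0.0333]
top 3145 dock x [0.0723 0.1152] y [-0.0814 -0.0684]
top 4091 dock x [0.0872 0.1148] y [0.0104 0.0345]
scene expected [[322.0, 182.0], [312.0, 189.0], [316.0, 173.0]]
compass 0.87 [325. 184.] [0.524 0.204 0.034]
compass 0.81 [124. 225.] [ 0.388 -0.289  0.034]
compass 0.44 [156. 262.] [ 0.538 -0.259  0
[... 366 characters left out ...]
y [0.019  0.0319]
wrist expected [[409.0, 214.0], [377.0, 212.0], [417.0, 196.0]]
compass 0.95 [141. 157.] [ 0.478 -0.117  0.034]
compass 0.92 [406. 204.] [0.501 0.196 0.034]
compass 0.78 [20. 45.] [ 0.367 -0.255  0.034]
sight 0.95 [24. 46.] [ 0.368 -0.251  0.034]
sight 0.94 [408. 204.] [0.501 0.198 0.034]
sight 0.85 [143. 160.] [ 0.482 -0.115  0.034]
catch 0.95 [409. 216.] [0.515 0.203 0.034]
catch 0.35 [404. 202.] [0.498 0.193 0.034]
wrist 6740 dock x [0.0862 0.143 ] y [-0.0314 -0.0097]
wrist 2239 dock x [0.1264 0.1432] y [0.0055 0.0334]
wrist 737 dock x [0.1063 0.1232] y [0.0192 0.0353]
wrist 2494 dock x [0.085  0.1125] y [0.0051 0.0324]
wrist 1070 dock x [0.027 0.04 ] y [-0.074  -0.0597]
```

Run:
```python
from h import *
im=shot("scene"); a=cv2.imread("pics/scene0.png"); b=im["pixels"]
for x in (.082,.095,.115,.135,.155): print(x,[np.round(proj(im,np.r_[dock(x,0),z])[0],1).tolist() for z in (.042,.042+.008*(.166-x)/.084)])
def V(i): h=cv2.cvtColor(i,cv2.COLOR_BGR2HSV).astype(int); return np.where(h[...,1]<60,h[...,2],0)
A,B=V(a),V(b)
for c in range(308,342,3):
    print(c,A[168:194,c].tolist());print("   ",B[168:194,c].tolist())
```

```text
0.082 [[312.4, 184.5], [312.6, 182.2]]
0.095 [[316.2, 182.6], [316.3, 180.6]]
0.115 [[321.9, 179.5], [322.0, 178.1]]
0.135 [[327.4, 176.6], [327.5, 175.7]]
0.155 [[332.9, 173.7], [332.9, 173.4]]
308 [0, 0, 0, 0, 0, 0, 0, 140, 148, 149, 145, 128, 87, 59, 57, 66, 82, 91, 92, 102, 121, 126, 136, 145, 147, 138]
    [0, 0, 0, 0, 0, 0, 0, 139, 147, 148, 145, 128, 88, 61, 61, 68, 81, 90, 91, 103, 121, 124, 129, 138, 142, 138]
311 [0, 0, 0, 0, 0, 0, 139, 147, 148, 137, 107, 70, 60, 87, 142, 184, 184, 148, 104, 100, 114, 119, 127, 140, 132, 101]
    [0, 0, 0, 0, 0, 0, 140, 147, 156, 0, 0, 0, 0, 0, 0, 193, 184, 147, 104, 98, 115, 116, 107, 94, 86, 88]
314 [0, 0, 0, 0, 0, 140, 144, 140, 115, 76, 60, 72, 118, 170, 203, 208, 195, 158, 128, 121, 123, 124, 120, 98, 86, 87]
    [0, 0, 0, 0, 105, 82, 71, 75, 0, 0, 0, 0, 0, 207, 210, 208, 195, 154, 113, 0, 0, 84, 0, 0, 0, 0]
317 [0, 0, 0, 140, 142, 144, 131, 92, 63, 63, 105, 165, 200, 208, 203, 176, 136, 137, 146, 148, 144, 132, 98, 86, 92, 115]
    [0, 0, 0, 113, 103, 91, 67, 45, 48, 0, 0, 191, 206, 209, 203, 174, 130, 0, 0, 0, 0, 0, 0, 0, 0, 0]
320 
[... 1179 characters left out ...]
171, 181, 172, 175, 181, 146, 113, 124, 157, 181, 179, 158, 146, 138, 115, 79, 59, 57, 74, 109, 136, 146, 146, 129, 91]
    [156, 171, 182, 171, 175, 180, 145, 115, 122, 156, 181, 180, 165, 166, 0, 0, 0, 0, 0, 80, 111, 136, 148, 146, 128, 90]
338 [0, 0, 163, 173, 150, 114, 89, 85, 86, 88, 89, 89, 96, 121, 147, 148, 139, 119, 110, 133, 146, 146, 132, 94, 62, 59]
    [0, 0, 162, 173, 150, 114, 90, 85, 86, 87, 89, 89, 95, 122, 145, 146, 138, 119, 110, 132, 146, 146, 131, 93, 63, 58]
341 [0, 0, 0, 136, 0, 0, 0, 0, 0, 0, 0, 0, 0, 151, 146, 140, 150, 161, 165, 161, 147, 116, 75, 59, 67, 102]
    [0, 0, 0, 134, 0, 0, 0, 0, 0, 0, 0, 0, 0, 151, 146, 141, 152, 161, 164, 161, 146, 115, 76, 59, 67, 101]
```

The catch's edge profile matches the start picture to a fraction of a pixel, so it has dropped fully. The flat is square at the end wall. Handing in.

```bash
python3 -c "
from bench import ctrl
print(ctrl.close_job())"
```

```text
the job is handed in; nothing more can be done
None
```

I handed the job in with the compass home in the bay, its flat at the end wall, the catch dropped behind it and the gripper clear. The final position was checked by camera measurement, and no verdict came back.

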